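Uncover and stir the chestnuts

TASK

Slide the rope ring up off its post, lay it flat in the middle of the round board, and rest the saucepan's lid on it, centred and knob up. Then take the wooden spoon from the utensil holder and, with its blade down among the chestnuts, stir two full rounds clockwise (seen from above), midway between the pan's middle and its side, beginning beside the handle and coming back to it. Leave the spoon standing in the pan, with all chestnuts still inside and without shoving the pan or the other things about.

Things in the scene. Friction and masses are not known exactly. Their poses are not given: they have to be found in the camera images.
- pan: loose steel saucepan, 1.3 to 1.8 kg: outer diameter 166 (inner 156), height 95, wall 5, flat inner floor 6 above the underside, straight sides. Origin: centre of its underside; z up. Its straight black handle (18 thick) points along its own -x, from 83 to 202 from the axis, 78 to 97 above its underside
- lid: round steel lid lying on the pan at the start: disc 172 across, its edge 6 to 10 above the origin; a 140-wide, 6-deep plug below the disc sits loosely inside the pan's rim; round knob on top, 36 across, 30 to 48 above the origin, over a 20-wide neck. Origin: centre of the plug's underside; z up through the knob (lid on pan: origin 89 above the pan's underside). 0.25 to 0.42 kg
- ring: flat ring of wound rope (firm pot rest), outer diameter 134, hole diameter 80, 25 thick, 0.11 to 0.23 kg. Lies flat round the upright post at the start. Origin: centre of its underside; z along its axis
- post: fixed wooden ring stand: round foot 104 across and 30 high on which the ring lies, with an upright round post 14 thick in the middle, its top 85 above the table. Origin: centre of the underside
- board: fixed round wooden board, 180 across, 15 thick, empty. Origin: centre of the underside
- spoon: narrow wooden stirring spoon standing upright, blade down, in an end cell of the utensil holder: 200 long; blade 24 wide (its y) by 14 thick (its x), 60 long; handle above it 18 (y) by 14 (x). It is the tallest handle in the holder. Origin: centre of the blade's end (the foot); z runs along the handle to its top end at 200; balance point about 67 from the foot. 60 to 90 g
- holder: fixed steel utensil holder, box 150 (x) by 72 (y) by 100 high, walls 4, open on top, three cells side by side along x, floor 4 thick; the spoon stands in the cell centred at x = -50, two other fixed handles 14 to 20 thick stand in the other cells, tops 112 above the table. Origin: centre of the underside
- mug: bystander: loose white mug, 76 across, 90 high, handle at its +y. Origin: centre of the underside
- mill: bystander: loose dark wood pepper mill, 54 across, 155 high. Origin: centre of the underside
- nut1: one of six loose brown chestnuts, 26 across, 21 high, 18 g, lying in a circle (about 36 from the axis) on the floor of the covered pan. Origin: centre of its flat side
- nut2: one of six loose brown chestnuts, 26 across, 21 high, 18 g, lying in a circle (about 36 from the axis) on the floor of the covered pan. Origin: centre of its flat side
- nut3: one of six loose brown chestnuts, 26 across, 21 high, 18 g, lying in a circle (about 36 from the axis) on the floor of the covered pan. Origin: centre of its flat side
- nut4: one of six loose brown chestnuts, 26 across, 21 high, 18 g, lying in a circle (about 36 from the axis) on the floor of the covered pan. Origin: centre of its flat side
- nut5: one of six loose brown chestnuts, 26 across, 21 high, 18 g, lying in a circle (about 36 from the axis) on the floor of the covered pan. Origin: centre of its flat side
- nut6: one of six loose brown chestnuts, 26 across, 21 high, 18 g, lying in a circle (about 36 from the axis) on the floor of the covered pan. Origin: centre of its flat side
Things that resemble listed ones, but are neither listed nor needed, are in the scene too. What is shaped like the ring but blue is not meant. Leave any purple look-alike of the lid alone.

How it is judged:
By the outcome, as a careful person would: the job done as asked, in the order asked, and still so for the second after the job is handed in, with the robot touching nothing.
It also fails if it takes over 72 s, if anything falls off the work surface, if the arm or the gripper's body presses on something with over 40 N, if the wrist force passes 120 N, or if a joint passes its speed limit or range.

ROBOT

A 7-joint arm with a two-finger parallel gripper is mounted at the origin on the work surface. World frame = base frame: x ahead of the robot, y to its left, z up, the work surface at z = 0. Lengths are in m, angles in rad, forces in N, time in s.
With the tool pointing down it reaches from about 0.425 to 0.875 m from the base axis. Payload 4.7 kg.
Tool frame: the origin (TCP) lies between the finger pads; the fingertips stand 11 mm ahead of it and the grasp point (between the pads) lies 8 mm behind it; z points along the fingers, y is the line along which they close (so a half turn about z gives the same grasp; the last joint's range is limited). The gripper opens to 87 mm and grips with 3 to 60 N. Pads are 19 mm wide; open, the fingers measure 117 mm over their backs; the gripper's body (75 mm by 190 mm) begins 51 mm behind the grasp point.
Start: joints at [1.241, 0.321, -0.07, 1.45, 0.023, 1.371, -0.057], TCP at [0.219, -0.612, 0.234] pointing down, gripper open.
Joint ranges: [-2.86, 2.86], [-0.3, 2.09], [-1.38, 1.24], [0.06, 2.45], [-1.56, 4.7], [0.09, 2.05], [-2.69, 2.69]. Speed limits (rad/s): [2.57, 2.57, 3.14, 3.14, 3.14, 3.14, 3.14].

INTERFACE

Orientations are given as a rotation vector (axis times angle).
In Python, from bench import ctrl gives the robot as it stands. The module is installed in compiled form; this text tells all that it offers.
- The arm moves only by the shell command python3 -m inch 'ROWS' [FORCE]. ROWS is JSON, a list of rows, each an object with "slide": the shift along the tool's x, y, z scaled (see below), a list of three; "angular": the turn, a rotation vector about the tool's x, y, z scaled (see below), a list of three; "claw": the opening, from -1 (shut) to 1 (fully open). In form: [{"slide": [tx, ty, tz], "angular": [rx, ry, rz], "claw": claw}, ...]. A call has 1 to 10 rows; each row is the pose to reach, as a shift and turn from the pose commanded when the call began, along the tool's axes at that moment; what a row does not reach only later rows make up. The controller multiplies each number of a shift by 0.25 m and each number of a turn by 30 degrees. A row lasts 1/10 s, in which the tool goes at most 50 mm and 8.59 degrees, less where a joint would pass 70% of its speed; a pose out of reach is approached as far as the arm can. A call with a number of a shift or a turn outside -1 to 1 is refused whole. A call with a gripper value outside its range is refused whole. The fingers move at their own pace and stop on an object; FORCE is the grip in N (left out, the last holds). Time passes only in rows, so rows that repeat a pose let the fingers close. It gives the time, the measured TCP pose, the force, the opening and the grip force at its end, in the units of the state.
- ctrl.get_state(): the state, without advancing time (a new reading comes with each control period).
- ctrl.get_image(name): name is "scene" or "top" or "wrist"; returns a dict with "color" (400x640x3 uint8, red, green, blue), "depth" (400x640 float32, m along the optical axis (not along the pixel's ray), 0 where there is no reading), "camera_matrix" (3x3 intrinsics, pixels), "extrinsics" (4x4, takes a point from camera to world coordinates); the wrist camera has in their place "tool_from_camera" (4x4, takes a point from camera to tool coordinates, whose origin is the TCP and whose axes are the flange's). Camera axes: x right, y up, looking along -z (the intrinsics and any distortion apply to the point x, -y, -z); pixel columns grow to the right and rows downward; lengths in m; the calibration is good to about 2 mm. A picture is of the moment at which its call begins: read the wrist's pose just before it.
- ctrl.close_job(): hands the job in; it is judged then, once.
Trained networks look in the newest picture that a camera, given by its name, has taken for a name from the list of things; names that differ only in an ending like _2 or _b are one class to them, and where a whole thing is asked for, a point or a joint stands for the part that bears it (a point fixed in the world has none). Each returns a list of dicts, best first, with "confidence" (0 to 1); they miss things now and then, are a little off and sometimes report something else, mostly with a low value. They report only what shows in the picture. A call takes as long as a camera call. They do not tell look-alikes from the thing itself.
- ctrl.find_in(query, camera): "bbox" ([centre column, centre row, width, height] in pixels, round what is visible of it).
- ctrl.outline_of(query, camera): "mask" (400x640 bool, what is visible of it) and "bbox" ([centre column, centre row, width, height] in pixels, round what is visible of it).
The state is a dict: "time": time; "joint_positions": joint angles; "qd": joint speeds; "joint_torque": joint torques, N m; "position": TCP position; "tool_rot": TCP orientation; "ft_force": force on the tool from outside, world axes, zero at the start; "torque": the same for the moment, N m; "grip_width": opening from 0.0 (shut) to 1.0 (fully open); "grip_force": force on a finger pad.
Only numpy, scipy, OpenCV 4.12 (cv2) and the standard library are available. Lean on these libraries where they do the work, as an engineer would, in place of code of your own. Each camera call takes 0.05 s, during which the arm holds its last target. There are 200 camera calls.

## Working session

There is one attempt and no reset: what is moved stays moved. The work goes in short steps, Python scripts to look and compute and a shell command to move; the robot and the scene stay as the last step left them, time stands still between calls to the robot, and variables do not carry over. Pictures are saved under pics/ and viewed, at most 10 in all, crops included, and the job is handed in when it is done.

```bash
mkdir -p pics; ls; cat > h.py <<'E'
import numpy as np, cv2
from bench import ctrl
from scipy.spatial.transform import Rotation as R
def img(n):
    s=ctrl.get_state(); d=ctrl.get_image(n)
    if n=="wrist":
        T=np.eye(4); T[:3,:3]=R.from_rotvec(s["tool_rot"]).as_matrix(); T[:3,3]=s["position"]
        d["extrinsics"]=T@d["tool_from_camera"]
    return d
def cloud(d):
    K=d["camera_matrix"]; z=d["depth"]; v,u=np.mgrid[0:400,0:640]
    p=np.stack([(u-K[0,2])/K[0,0]*z,-(v-K[1,2])/K[1,1]*z,-z],-1)
    w=p@d["extrinsics"][:3,:3].T+d["extrinsics"][:3,3]; w[z==0]=np.nan
    return w
def save(d,n): cv2.imwrite("pics/"+n,d["color"][...,::-1])
E
python3 - <<'E'
from h import *
s=ctrl.get_state(); print({k:np.round(v,3) for k,v in s.items()})
for c in ("scene","top"):
    d=img(c); save(d,c+".png"); w=cloud(d); np.save(c+".npy",w)
    print(c,d["extrinsics"].round(2).tolist(),d["camera_matrix"][0,0],[k for k in d])
    for q in ("pan","lid","ring","post","board","spoon","holder","mug","mill"):
        for o in ctrl.outline_of(q,c)[:4]:
            if o["confidence"]<.2: continue
            m=o["mask"]; p=w[m]; p=p[~np.isnan(p[:,0])]
            if len(p)<5: continue
            zt=np.percentile(p[:,2],97); t=p[p[:,2]>zt-.006]
            print(q,round(o["confidence"],2),np.round(o["bbox"]).astype(int),"med",np.median(p,0).round(3),"ztop",zt.round(3),"mid",((t.min(0)+t.max(0))/2).round(3),"ext",(t.max(0)-t.min(0)).round(3))
E
```

```text
pics
{'time': np.float64(0.0), 'joint_positions': array([ 1.241,  0.322, -0.07 ,  1.452,  0.023,  1.371, -0.057]), 'qd': array([-0.001, -0.   , -0.   ,  0.   , -0.   , -0.001, -0.001]), 'joint_torque': array([-0.0000e+00, -4.9129e+01, -4.0400e-01, -3.1253e+01, -6.4000e-02,
        4.4000e-02,  0.0000e+00]), 'position': array([ 0.219, -0.611,  0.232]), 'tool_rot': array([-3.093e+00, -5.370e-01,  1.000e-03]), 'ft_force': array([-0.142,  0.328,  0.353]), 'torque': array([-0.029,  0.021,  0.02 ]), 'grip_force': np.float64(0.0), 'grip_width': np.float64(1.001)}
scene [[0.45, -0.58, 0.68, 1.31], [0.89, 0.3, -0.34, -0.43], [-0.01, 0.76, 0.65, 0.89], [0.0, 0.0, 0.0, 1.0]] 443.8131719343679 ['color', 'depth', 'camera_matrix', 'extrinsics']
pan 0.9 [440 171  51  70] med [0.55  0.328 0.052] ztop 0.093 mid [0.444 0.352 0.093] ext [0.275 0.111 0.012]
lid 0.68 [368 164  43  27] med [0.292 0.248 0.013] ztop 0.047 mid [0.284 0.259 0.046] ext [0.037 0.038 0.011]
lid 0.6 [443 169  56  33] med [0.513 0.371 0.101] ztop 0.135 mid [0.5   0.382 0.135] ext [0.035 0.038 0.012]
ring 0.86 [178 225  50  40] med
[... 1963 characters left out ...]
 0.012]
post 0.66 [470 203  27  28] med [ 0.502 -0.393  0.03 ] ztop 0.08 mid [ 0.507 -0.396  0.082] ext [0.012 0.011 0.015]
board 0.85 [375 158  64  64] med [ 0.636 -0.136  0.015] ztop 0.02 mid [ 0.638 -0.136  0.019] ext [0.179 0.178 0.011]
spoon 0.53 [261 193  14  16] med [0.509 0.167 0.14 ] ztop 0.206 mid [0.513 0.172 0.204] ext [0.011 0.015 0.008]
spoon 0.39 [468 201  51  50] med [ 0.5   -0.392  0.055] ztop 0.061 mid [ 0.501 -0.389  0.061] ext [0.136 0.132 0.013]
holder 0.69 [274 175  51  66] med [0.572 0.15  0.052] ztop 0.109 mid [0.561 0.141 0.11 ] ext [0.152 0.097 0.015]
mill 0.77 [464 137  31  25] med [ 0.672 -0.364  0.11 ] ztop 0.151 mid [ 0.681 -0.372  0.15 ] ext [0.024 0.029 0.01 ]
```

```bash
python3 - <<'E'
import cv2
a=cv2.imread("pics/scene.png");b=cv2.imread("pics/top.png")
cv2.imwrite("pics/v1.png",cv2.resize(a,(800,500)))
c=b[110:310,150:520]; cv2.imwrite("pics/v2.png",cv2.resize(c,(800,432),interpolation=cv2.INTER_CUBIC))
E
```

```text
(no output)
```

View pics/v1.png

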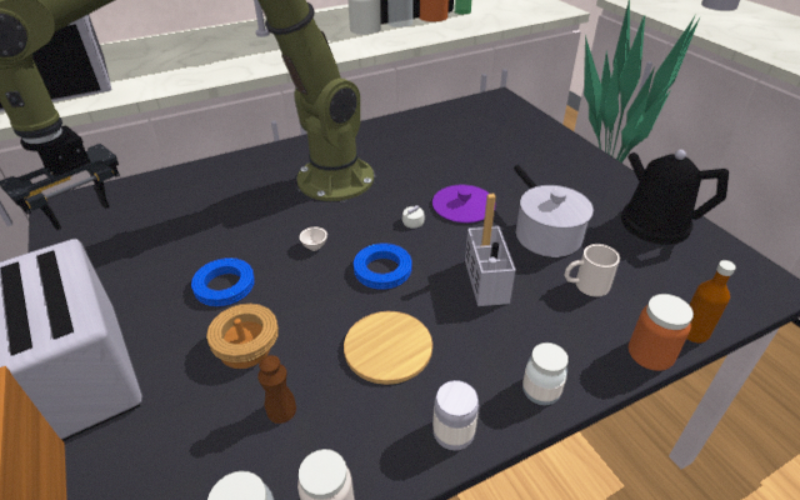

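View pics/v2.png

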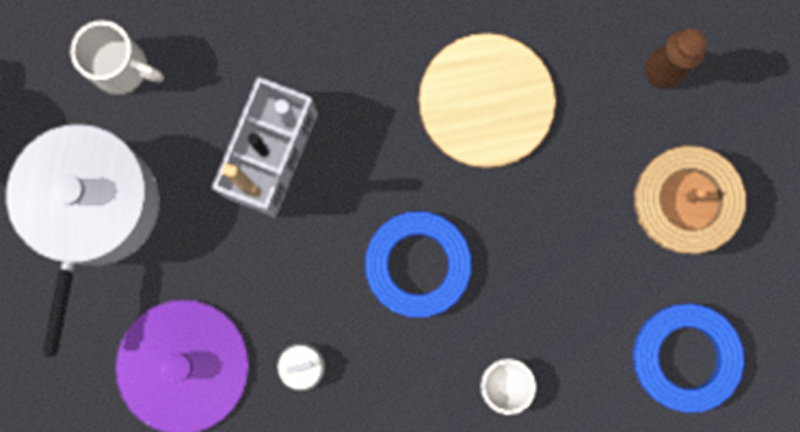

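v1 shows the tan rope ring on its post at (243,333), with two blue rings at (222,282) and (383,265) that I will ignore. The steel lid is on the pan at (556,205), and the purple lid at (462,203) stays put. The spoon is the tan handle at (489,218), and the board is at (388,346). In v2 the pan handle points down-left at (58,310).

Next I'll refine the positions and check for tall obstacles.

```bash
cat >> h.py <<'E'
def circ(p):
    c,r=cv2.minEnclosingCircle(p[:,:2].astype(np.float32)); 
    from scipy.optimize import least_squares
    return c,r
def go(x,y,z,ang,tilt=None):
    "ang: world angle (deg) of tool x, tool pointing down"
    s=ctrl.get_state(); Rc=R.from_rotvec(s["tool_rot"]).as_matrix(); a=np.radians(ang)
    Rt=np.array([[np.cos(a),np.sin(a),0],[np.sin(a),-np.cos(a),0],[0,0,-1]])
    d=Rc.T@(np.array([x,y,z])-s["position"]); r=R.from_matrix(Rc.T@Rt).as_rotvec(degrees=True)
    print("pos",s["position"].round(4),"xang",np.degrees(np.arctan2(Rc[1,0],Rc[0,0])).round(2),"zax",Rc[:,2].round(3),"slide",(d/.25).round(3),"ang",(r/30).round(3),"w",s["grip_width"].round(3),"gf",s["grip_force"].round(1),"F",s["ft_force"].round(1),"t",s["time"].round(2))
E
python3 - <<'E'
from h import *
for c in ("scene","top"):
    w=np.load(c+".npy").reshape(-1,3); w=w[~np.isnan(w[:,0])]
    def reg(x,y,r,z0,z1):
        m=(np.hypot(w[:,0]-x,w[:,1]-y)<r)&(w[:,2]>z0)&(w[:,2]<z1); return w[m]
    for n,a in dict(ring=(.502,-.391,.09,.048,.07),post=(.505,-.395,.03,.075,.1),board=(.638,-.137,.11,.009,.03),lid=(.499,.382,.1,.092,.11),knob=(.499,.382,.04,.127,.15),spoon=(.513,.172,.03,.19,.22)).items():
        p=reg(*a); cc,r=circ(p); print(c,n,len(p),np.round(cc,4),round(r,4),"med",np.median(p,0).round(4))
    m=(w[:,2]>.13)&(w[:,0]>.1)&(w[:,0]<1)
    g=np.unique((w[m][:,:2]/.05).round().astype(int),axis=0)*.05
    print(c,"tall",[tuple(x.round(2)) for x in g])
    h=reg(.565,.15,.1,.09,.125); r=cv2.minAreaRect(h[:,:2].astype(np.float32)); print("holder",r)
    p=reg(.4,.37,.14,.07,.11); p=p[np.hypot(p[:,0]-.5,p[:,1]-.38)>.1]; print("handle",np.degrees(np.arctan2(*(np.median(p,0)[:2]-[.5,.381])[::-1])))
go(.4485,-.391,.2,90)
E
```

```text
scene ring 1325 [ 0.5014 -0.391 ] 0.07 med [ 0.5086 -0.3949  0.0545]
scene post 32 [ 0.5063 -0.3958] 0.0081 med [ 0.5079 -0.3962  0.0822]
scene board 3105 [ 0.6378 -0.1369] 0.0914 med [ 0.6437 -0.1392  0.014 ]
scene lid 1425 [0.4956 0.3789] 0.0912 med [0.5151 0.3687 0.1009]
scene knob 97 [0.5006 0.3807] 0.0218 med [0.5036 0.3778 0.1349]
scene spoon 41 [0.514  0.1726] 0.009 med [0.5171 0.1716 0.2   ]
scene tall [(np.float64(0.1), np.float64(1.45)), (np.float64(0.1), np.float64(1.5)), (np.float64(0.1), np.float64(1.55)), (np.float64(0.1), np.float64(1.6)), (np.float64(0.1), np.float64(1.65)), (np.float64(0.1), np.float64(1.7)), (np.float64(0.1), np.float64(1.75)), (np.float64(0.1), np.float64(1.8)), (np.float64(0.15), np.float64(-0.6)), (np.float64(0.15), np.float64(-0.55)), (np.float64(0.15), np.float64(-0.45)), (np.float64(0.15), np.float64(-0.4)), (np.float64(0.15), np.float64(1.45)), (np.float64(0.15), np.float64(1.5)), (np.float64(0.15), np.float64(1.55)), (np.float64(0.15), np.float64(1.6)), (np.float64(0.15), np.float64(1.65)), (np.float64(0.15), np.float64(1.7)), (np.float64(0.
[... 7022 characters left out ...]
43243027, 0.15033109486103058), 68.95702362060547)
handle 172.9970467942176Traceback (most recent call last):
  File "<stdin>", line 13, in <module>
  File "h.py", line 25, in go
    print("pos",s["position"].round(4),"xang",np.degrees(np.arctan2(Rc[1,0],Rc[0,0])).round(2),"zax",Rc[:,2].round(3),"slide",(d/.25).round(3),"ang",(r/30).round(3),"w",s["grip_width"].round(3),"gf",s["grip_force"].round(1),"F",s["ft_force"].round(1),"t",s["time"].round(2))
                                                                                                                                                                         ^^^^^^^^^^^^^^^^^^^^^
AttributeError: 'float' object has no attribute 'round'
```

```bash
sed -i 's/s\["grip_width"\].round(3)/round(float(s["grip_width"]),3)/;s/s\["grip_force"\].round(1)/round(float(s["grip_force"]),1)/;s/s\["time"\].round(2)/round(float(s["time"]),2)/' h.py
python3 -m inch '[{"slide":[0,0,-0.2],"angular":[0,0,0],"claw":1},{"slide":[0.15,-0.07,-0.24],"angular":[0,0,-0.28],"claw":0.4},{"slide":[0.35,-0.15,-0.24],"angular":[0,0,-0.56],"claw":0.4},{"slide":[0.52,-0.23,-0.24],"angular":[0,0,-0.84],"claw":0.4},{"slide":[0.7,-0.31,-0.24],"angular":[0,0,-1],"claw":0.4},{"slide":[0.7,-0.31,-0.24],"angular":[0,0,-1],"claw":0.4}]' 
python3 -c "
from h import *
go(.4485,-.391,.2,90)"
```

```text
time: 1.6
position: [0.3657, -0.4728, 0.2944]
tool_rot: [-2.84, -1.342, -0.008]
ft_force: [-1.1, 0.7, 0.6]
grip_width: 0.715
grip_force: 0.0
pos [ 0.3657 -0.4728  0.2944] xang 50.57 zax [ 0.005  0.003 -1.   ] slide [0.461 0.047 0.38 ] ang [ 0.007 -0.008 -1.314] w 0.715 gf 0.0 F [-1.1  0.7  0.6] t 1.6
```

```bash

python3 -m inch '[{"slide":[0.12,0.01,0.1],"angular":[0,0,-0.28],"claw":0.1},{"slide":[0.24,0.03,0.2],"angular":[0,0,-0.56],"claw":0.1},{"slide":[0.36,0.04,0.3],"angular":[0,0,-0.84],"claw":0.1},{"slide":[0.46,0.047,0.38],"angular":[0,0,-1],"claw":0.1},{"slide":[0.46,0.047,0.38],"angular":[0,0,-1],"claw":0.1}]' >/dev/null
python3 -m inch '[{"slide":[0,0,0],"angular":[0,0,-0.28],"claw":0.1},{"slide":[0,0,0],"angular":[0,0,-0.32],"claw":0.1},{"slide":[0,0,0],"angular":[0,0,-0.32],"claw":0.1}]' 
python3 - <<'E'
from h import *
d=img("wrist"); w=cloud(d); go(.4485,-.392,.045,90)
cv2.imwrite("pics/w1.png",d["color"][...,::-1])
w=w.reshape(-1,3);col=d["color"].reshape(-1,3).astype(int)
m=(w[:,2]>.046)&(w[:,2]<.066)&(np.hypot(w[:,0]-.5,w[:,1]+.39)<.09); p=w[m]
print(len(p),p.min(0),p.max(0),circ(p))
m=(w[:,2]>.075)&(w[:,2]<.1)&(np.hypot(w[:,0]-.505,w[:,1]+.395)<.03);print(np.median(w[m],0),m.sum())
E
```

```text
time: 2.4
position: [0.4406, -0.4011, 0.1992]
tool_rot: [2.239, 2.202, -0.001]
ft_force: [-0.6, 0.7, -0.7]
grip_width: 0.549
grip_force: 0.0
pos [ 0.4406 -0.401   0.1992] xang 89.04 zax [ 0.    -0.001 -1.   ] slide [0.037 0.031 0.617] ang [ 0.001  0.002 -0.032] w 0.547 gf 0.0 F [0.  0.3 0.4] t 2.45
8630 [ 0.43162172 -0.45863822  0.04600882] [ 0.56809968 -0.32351011  0.06594612] ((0.49974367022514343, -0.3915625214576721), 0.06879696249961853)
[ 0.50343454 -0.39535644  0.08559209] 190
```

View pics/w1.png

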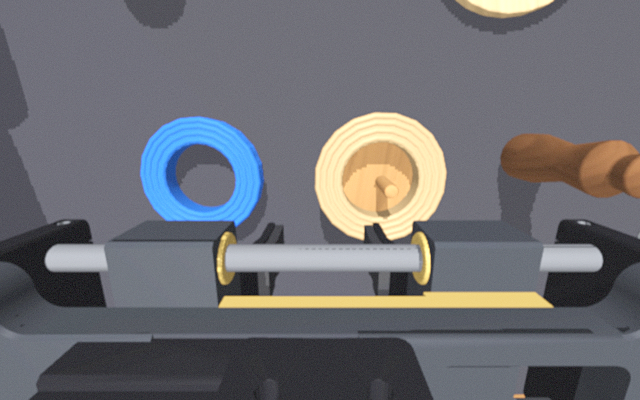

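w1 confirms the choice: the tan rope ring with its post is centred at (381,175), and the blue look-alike is at (202,170). I'll descend beside the ring now.

```bash

python3 -m inch '[{"slide":[0.038,0.028,0.1],"angular":[0,0,-0.03],"claw":0.1},{"slide":[0.038,0.028,0.25],"angular":[0,0,-0.03],"claw":0.1},{"slide":[0.038,0.028,0.4],"angular":[0,0,-0.03],"claw":0.1},{"slide":[0.038,0.028,0.5],"angular":[0,0,-0.03],"claw":0.1},{"slide":[0.038,0.028,0.5],"angular":[0,0,-0.03],"claw":0.1},{"slide":[0.038,0.028,0.5],"angular":[0,0,-0.03],"claw":0.1}]' >/dev/null
python3 -c "
from h import *
go(.4475,-.3915,.045,90)"
```

```text
pos [ 0.4482 -0.391   0.0742] xang 90.09 zax [ 0. -0. -1.] slide [-0.002 -0.003  0.117] ang [0.    0.001 0.003] w 0.549 gf 0.0 F [ 1.  -0.   0.9] t 3.05
```

```bash

python3 -m inch '[{"slide":[0,-0.003,0.06],"angular":[0,0,0],"claw":0.1},{"slide":[0,-0.003,0.117],"angular":[0,0,0],"claw":0.1},{"slide":[0,-0.003,0.117],"angular":[0,0,0],"claw":0.1},{"slide":[0,-0.003,0.117],"angular":[0,0,0],"claw":-0.5},{"slide":[0,-0.003,0.117],"angular":[0,0,0],"claw":-0.5},{"slide":[0,-0.003,0.117],"angular":[0,0,0],"claw":-0.6},{"slide":[0,-0.003,0.117],"angular":[0,0,0],"claw":-0.6},{"slide":[0,-0.003,0.117],"angular":[0,0,0],"claw":-0.6}]' 40
python3 -c "
from h import *
go(.4475,-.3915,.045,90)"
```

```text
time: 3.85
position: [0.4476, -0.3908, 0.0448]
tool_rot: [2.217, 2.225, -0.0]
ft_force: [-1.7, 0.2, 2.4]
grip_width: 0.319
grip_force: 38.3
pos [ 0.4476 -0.3908  0.0448] xang 90.2 zax [ 0.    -0.001 -1.   ] slide [-0.003 -0.    -0.001] ang [0.001 0.001 0.007] w 0.319 gf 38.3 F [-1.7  0.2  2.4] t 3.85
```

```bash

python3 -m inch '[{"slide":[0,0,-0.06],"angular":[0,0,0],"claw":-0.6},{"slide":[0,0,-0.15],"angular":[0,0,0],"claw":-0.6},{"slide":[0,0,-0.25],"angular":[0,0,0],"claw":-0.6},{"slide":[0,0,-0.34],"angular":[0,0,0],"claw":-0.6},{"slide":[0,0,-0.34],"angular":[0,0,0],"claw":-0.6},{"slide":[0.1,0.05,-0.36],"angular":[0,0,0],"claw":-0.6},{"slide":[0.24,0.13,-0.36],"angular":[0,0,0],"claw":-0.6},{"slide":[0.36,0.2,-0.36],"angular":[0,0,0],"claw":-0.6},{"slide":[0.5,0.27,-0.36],"angular":[0,0,0],"claw":-0.6},{"slide":[0.64,0.35,-0.36],"angular":[0,0,0],"claw":-0.6}]'
python3 -c "
from h import *
go(.5845,-.1367,.06,90)"
```

```text
time: 4.85
position: [0.5341, -0.2289, 0.1337]
tool_rot: [-2.218, -2.224, 0.001]
ft_force: [0.8, -0.5, -2.8]
grip_width: 0.323
grip_force: 38.3
pos [ 0.5341 -0.2289  0.1337] xang 90.15 zax [-0.001  0.    -1.   ] slide [0.368 0.203 0.294] ang [-0.002 -0.     0.005] w 0.323 gf 38.3 F [ 0.8 -0.5 -2.8] t 4.85
```

```bash

python3 -m inch '[{"slide":[0.12,0.07,0],"angular":[0,0,0],"claw":-0.6},{"slide":[0.25,0.14,0],"angular":[0,0,0],"claw":-0.6},{"slide":[0.34,0.19,0.05],"angular":[0,0,0],"claw":-0.6},{"slide":[0.368,0.203,0.15],"angular":[0,0,0],"claw":-0.6},{"slide":[0.368,0.203,0.25],"angular":[0,0,0],"claw":-0.6},{"slide":[0.368,0.203,0.33],"angular":[0,0,0],"claw":-0.6},{"slide":[0.368,0.203,0.33],"angular":[0,0,0],"claw":-0.6},{"slide":[0.368,0.203,0.33],"angular":[0,0,0],"claw":-0.6}]'
python3 - <<'E'
from h import *
go(.5845,-.1367,.031,90)
w=cloud(img("scene")).reshape(-1,3)
b=w[(np.hypot(w[:,0]-.638,w[:,1]+.137)<.13)&(w[:,2]>.008)&(w[:,2]<.02)]
print("board",b.min(0),b.max(0))
r=w[(np.hypot(w[:,0]-.638,w[:,1]+.137)<.08)&(w[:,2]>.02)&(w[:,2]<.075)&(w[:,0]>.61)]
t=r[r[:,2]>.035];print(t.min(0),t.max(0),np.percentile(t[:,2],[5,50,95]))
for lo in(-.2,-.15,-.11): 
    q=t[(t[:,1]>lo)&(t[:,1]<lo+.04)]; print(lo,np.median(q,0),q[:,0].max())
A=np.c_[t[:,:2]-[.638,-.137],np.ones(len(t))]; print("tilt",np.linalg.lstsq(A,t[:,2],rcond=None)[0])
E
```

```text
time: 5.65
position: [0.5844, -0.1379, 0.0515]
tool_rot: [-2.217, -2.224, 0.001]
ft_force: [0.0, -0.7, -0.3]
grip_width: 0.321
grip_force: 38.3
pos [ 0.5844 -0.1379  0.0515] xang 90.2 zax [-0.001  0.001 -1.   ] slide [0.005 0.    0.082] ang [-0.002 -0.001  0.007] w 0.321 gf 38.3 F [ 0.  -0.7 -0.3] t 5.65
board [ 0.56737175 -0.22523832  0.00802579] [ 0.72696504 -0.04644604  0.01909536]
[ 0.61055307 -0.20653008  0.03518061] [ 0.70718185 -0.07172387  0.06526427] [0.04107902 0.060175   0.06328311]
-0.2 [ 0.67018168 -0.1830297   0.06038966] 0.7033860577493249
-0.15 [ 0.69708346 -0.13050984  0.05966035] 0.7071673665294123
-0.11 [ 0.66022929 -0.09456291  0.06050153] 0.7006685599173345
tilt [-0.04926091  0.01614263  0.05895067]
```

```bash

python3 -m inch '[{"slide":[0.01,-0.004,0.04],"angular":[0,0,0],"claw":-0.6},{"slide":[0.01,-0.004,0.07],"angular":[0,0,0],"claw":-0.6},{"slide":[0.01,-0.004,0.084],"angular":[0,0,0],"claw":-0.6},{"slide":[0.01,-0.004,0.084],"angular":[0,0,0],"claw":-0.6},{"slide":[0.01,-0.004,0.084],"angular":[0,0,0],"claw":0.1},{"slide":[0.01,-0.004,0.084],"angular":[0,0,0],"claw":0.1},{"slide":[0.01,-0.004,0.084],"angular":[0,0,0],"claw":0.1},{"slide":[0.01,-0.004,-0.1],"angular":[0,0,0],"claw":0.1},{"slide":[0.01,-0.004,-0.3],"angular":[0,0,0],"claw":0.1},{"slide":[0.01,-0.004,-0.5],"angular":[0,0,0],"claw":0.1}]'
python3 -c "
from h import *
go(.5,.381,.2,90)"
```

```text
time: 6.7
position: [0.5835, -0.1354, 0.1785]
tool_rot: [-2.217, -2.225, 0.0]
ft_force: [0.9, -0.3, 0.8]
grip_width: 0.547
grip_force: 0.0
pos [ 0.5835 -0.1354  0.1785] xang 90.21 zax [-0.  0. -1.] slide [ 2.067 -0.326 -0.086] ang [-0.001 -0.     0.007] w 0.547 gf 0.0 F [ 0.9 -0.3  0.8] t 6.7
```

```bash

python3 -m inch '[{"slide":[0.1,0,-0.15],"angular":[0,0,0],"claw":0.1},{"slide":[0.25,0,-0.3],"angular":[0,0,0],"claw":0.2},{"slide":[0.43,-0.05,-0.33],"angular":[0,0,0],"claw":0.4},{"slide":[0.6,-0.1,-0.33],"angular":[0,0,0],"claw":0.4},{"slide":[0.8,-0.13,-0.33],"angular":[0,0,0],"claw":0.4},{"slide":[1,-0.16,-0.33],"angular":[0,0,0],"claw":0.4}]' >/dev/null
python3 -m inch '[{"slide":[0.18,-0.03,0],"angular":[0,0,0],"claw":0.4},{"slide":[0.36,-0.05,0],"angular":[0,0,0],"claw":0.4},{"slide":[0.54,-0.08,0],"angular":[0,0,0],"claw":0.4},{"slide":[0.72,-0.1,0],"angular":[0,0,0],"claw":0.4},{"slide":[0.9,-0.13,0],"angular":[0,0,0],"claw":0.4},{"slide":[1,-0.16,0],"angular":[0,0,0],"claw":0.4},{"slide":[1,-0.16,0],"angular":[0,0,0],"claw":0.4}]' >/dev/null
python3 - <<'E'
from h import *
go(.5,.381,.145,90)
for c in("top","scene","wrist"):
    w=cloud(img(c)).reshape(-1,3)
    r=w[(np.hypot(w[:,0]-.638,w[:,1]+.137)<.08)&(w[:,2]>.03)&(w[:,2]<.055)]
    if len(r)>20: print(c,"ring",circ(r),np.percentile(r[:,2],[5,50,95]))
    b=w[(np.hypot(w[:,0]-.638,w[:,1]+.137)<.11)&(w[:,2]>.008)&(w[:,2]<.02)]
    if len(b)>20: print("board",(b.min(0)+b.max(0))/2)
    k=w[(np.hypot(w[:,0]-.5,w[:,1]-.381)<.03)&(w[:,2]>.127)&(w[:,2]<.142)]
    if len(k)>20: print(c,"knob",circ(k),np.median(k,0))
    l=w[(np.hypot(w[:,0]-.5,w[:,1]-.381)<.1)&(w[:,2]>.09)&(w[:,2]<.108)]
    if len(l)>20: print(c,"lid",circ(l),np.median(l,0))
E
```

```text
pos [0.4987 0.3687 0.2596] xang 90.69 zax [-0.001  0.003 -1.   ] slide [0.048 0.006 0.459] ang [-0.003 -0.007  0.023] w 0.701 gf 0.0 F [-0.1  0.5  0.1] t 8.0
top ring ((0.6382024884223938, -0.13652102649211884), 0.06912596523761749) [0.03487662 0.04007746 0.04510267]
board [ 0.64190076 -0.13874305  0.01400681]
top knob ((0.50128573179245, 0.38068628311157227), 0.01877981796860695) [0.50329781 0.37628823 0.13668861]
top lid ((0.5103524327278137, 0.36090362071990967), 0.08155575394630432) [0.5257633  0.34439875 0.10184633]
scene ring ((0.6378153562545776, -0.1363433450460434), 0.06969446688890457) [0.03390529 0.03935856 0.04209529]
board [ 0.63783994 -0.13649743  0.01411105]
scene knob ((0.5002133250236511, 0.38113972544670105), 0.019580259919166565) [0.50338514 0.37782858 0.13536318]
scene lid ((0.49441811442375183, 0.38370633125305176), 0.09209183603525162) [0.51595042 0.36782228 0.10087339]
wrist knob ((0.49847105145454407, 0.38267025351524353), 0.01806206814944744) [0.49835704 0.38372179 0.13816732]
wrist lid ((0.49229490756988525, 0.38376185297966003), 0.0919850692152977) [0.49806822 0.39215131 0.10317241]
```

```bash

python3 -m inch '[{"slide":[0.051,0.003,0.15],"angular":[0,0,0.02],"claw":0.4},{"slide":[0.051,0.003,0.3],"angular":[0,0,0.02],"claw":0.4},{"slide":[0.051,0.003,0.43],"angular":[0,0,0.02],"claw":0.4},{"slide":[0.051,0.003,0.52],"angular":[0,0,0.02],"claw":0.4},{"slide":[0.051,0.003,0.55],"angular":[0,0,0.02],"claw":0.4},{"slide":[0.051,0.003,0.55],"angular":[0,0,0.02],"claw":0.4}]'
python3 -c "
from h import *
go(.4995,.3815,.121,90)"
```

```text
time: 8.75
position: [0.5035, 0.3739, 0.121]
tool_rot: [2.232, 2.211, -0.003]
ft_force: [0.2, -0.2, 0.0]
grip_width: 0.703
grip_force: 0.0
pos [0.5035 0.3739 0.121 ] xang 89.46 zax [-0.001 -0.002 -1.   ] slide [ 0.03  -0.016  0.   ] ang [-0.002  0.003 -0.018] w 0.703 gf 0.0 F [ 0.2 -0.2  0. ] t 8.75
```

```bash

python3 -m inch '[{"slide":[0.03,-0.016,0],"angular":[0,0,-0.018],"claw":0.4},{"slide":[0.03,-0.016,0],"angular":[0,0,-0.018],"claw":0.4}]'
python3 -c "
from h import *
go(.4995,.3815,.121,90)"
```

```text
time: 8.95
position: [0.4988, 0.3855, 0.1238]
tool_rot: [-2.217, -2.226, -0.005]
ft_force: [0.4, 0.5, 0.3]
grip_width: 0.696
grip_force: 0.0
pos [0.4988 0.3855 0.1238] xang 90.23 zax [ 0.002  0.003 -1.   ] slide [-0.016  0.003  0.011] ang [ 0.004 -0.005  0.008] w 0.696 gf 0.0 F [0.4 0.5 0.3] t 8.95
```

```bash

python3 -m inch '[{"slide":[0,0,0],"angular":[0,0,0],"claw":0.4},{"slide":[0,0,0],"angular":[0,0,0],"claw":0.4},{"slide":[0,0,0],"angular":[0,0,0],"claw":0.4}]'
python3 -c "
from h import *
go(.4995,.3815,.121,90)"
```

```text
time: 9.25
position: [0.4992, 0.3833, 0.1221]
tool_rot: [2.219, 2.224, 0.001]
ft_force: [-0.4, -0.8, 0.0]
grip_width: 0.704
grip_force: 0.0
pos [0.4992 0.3833 0.1221] xang 90.13 zax [ 0.001 -0.    -1.   ] slide [-0.007  0.001  0.005] ang [0.001 0.    0.004] w 0.704 gf 0.0 F [-0.4 -0.8  0. ] t 9.25
```

```bash

python3 -m inch '[{"slide":[-0.006,0,0.004],"angular":[0,0,0],"claw":0.2},{"slide":[-0.006,0,0.004],"angular":[0,0,0],"claw":-0.5},{"slide":[-0.006,0,0.004],"angular":[0,0,0],"claw":-0.5},{"slide":[-0.006,0,0.004],"angular":[0,0,0],"claw":-0.5},{"slide":[-0.006,0,0.004],"angular":[0,0,0],"claw":-0.5},{"slide":[-0.006,0,0.004],"angular":[0,0,0],"claw":-0.5}]' 40
python3 -c "
from h import *
go(.4995,.3815,.121,90)"
```

```text
time: 9.85
position: [0.4989, 0.3818, 0.1207]
tool_rot: [2.219, 2.224, -0.0]
ft_force: [0.2, -0.5, -0.1]
grip_width: 0.396
grip_force: 40.0
pos [0.4989 0.3818 0.1207] xang 90.14 zax [-0. -0. -1.] slide [-0.001  0.002 -0.001] ang [-0.     0.     0.005] w 0.396 gf 40.0 F [ 0.2 -0.5 -0.1] t 9.85
```

```bash

python3 -m inch '[{"slide":[0,0,-0.05],"angular":[0,0,0],"claw":-0.5},{"slide":[0,0,-0.15],"angular":[0,0,0],"claw":-0.5},{"slide":[0,0,-0.3],"angular":[0,0,0],"claw":-0.5},{"slide":[0,0,-0.47],"angular":[0,0,0],"claw":-0.5},{"slide":[-0.05,0.01,-0.6],"angular":[0,0,0],"claw":-0.5},{"slide":[-0.2,0.05,-0.62],"angular":[0,0,0],"claw":-0.5},{"slide":[-0.37,0.1,-0.62],"angular":[0,0,0],"claw":-0.5},{"slide":[-0.54,0.15,-0.62],"angular":[0,0,0],"claw":-0.5},{"slide":[-0.72,0.2,-0.62],"angular":[0,0,0],"claw":-0.5},{"slide":[-0.9,0.25,-0.62],"angular":[0,0,0],"claw":-0.5}]'
python3 -c "
from h import *
go(.638,-.1364,.1,90)"
```

```text
time: 10.85
position: [0.5619, 0.1553, 0.2762]
tool_rot: [2.218, 2.225, -0.0]
ft_force: [0.9, 0.7, -3.3]
grip_width: 0.392
grip_force: 40.0
pos [0.5619 0.1553 0.2762] xang 90.17 zax [ 0. -0. -1.] slide [-1.168  0.301  0.705] ang [0.    0.001 0.006] w 0.392 gf 40.0 F [ 0.9  0.7 -3.3] t 10.85
```

```bash

python3 -m inch '[{"slide":[-0.18,0.05,0],"angular":[0,0,0],"claw":-0.5},{"slide":[-0.36,0.1,0],"angular":[0,0,0],"claw":-0.5},{"slide":[-0.54,0.15,0],"angular":[0,0,0],"claw":-0.5},{"slide":[-0.72,0.2,0],"angular":[0,0,0],"claw":-0.5},{"slide":[-0.88,0.25,0.05],"angular":[0,0,0],"claw":-0.5},{"slide":[-1,0.3,0.15],"angular":[0,0,0],"claw":-0.5},{"slide":[-1,0.3,0.2],"angular":[0,0,0],"claw":-0.5}]' >/dev/null
python3 -m inch '[{"slide":[-0.1,0,0.1],"angular":[0,0,0],"claw":-0.5},{"slide":[-0.16,0,0.25],"angular":[0,0,0],"claw":-0.5},{"slide":[-0.16,0,0.4],"angular":[0,0,0],"claw":-0.5},{"slide":[-0.16,0,0.48],"angular":[0,0,0],"claw":-0.5},{"slide":[-0.16,0,0.48],"angular":[0,0,0],"claw":-0.5},{"slide":[-0.16,0,0.48],"angular":[0,0,0],"claw":-0.5},{"slide":[-0.16,0,0.48],"angular":[0,0,0],"claw":-0.5}]' >/dev/null
python3 - <<'E'
from h import *
go(.638,-.1364,.0717,90)
for c in("scene","top"):
    w=cloud(img(c)).reshape(-1,3)
    l=w[(np.hypot(w[:,0]-.638,w[:,1]+.1364)<.1)&(w[:,2]>.055)&(w[:,2]<.1)]
    print(c,len(l),l.min(0),l.max(0),(l.min(0)+l.max(0))/2, np.median(l,0))
E
```

```text
pos [ 0.6392 -0.1324  0.1081] xang 90.17 zax [ 0.003 -0.001 -1.   ] slide [-0.016 -0.005  0.146] ang [0.007 0.001 0.006] w 0.395 gf 40.0 F [-0.1  0.1 -2.3] t 12.25
scene 2034 [ 0.55242475 -0.21662488  0.08019096] [ 0.72555975 -0.04638529  0.09818332] [ 0.63899225 -0.13150508  0.08918714] [ 0.66937513 -0.15685545  0.0882858 ]
top 915 [ 0.55601521 -0.12973233  0.07556653] [ 0.72131169 -0.04798524  0.09832578] [ 0.63866345 -0.08885878  0.08694616] [ 0.63844323 -0.08089268  0.08849103]
```

```bash

python3 -m inch '[{"slide":[-0.018,-0.004,0.05],"angular":[0,0,0],"claw":-0.5},{"slide":[-0.018,-0.004,0.1],"angular":[0,0,0],"claw":-0.5},{"slide":[-0.018,-0.004,0.13],"angular":[0,0,0],"claw":-0.5},{"slide":[-0.018,-0.004,0.142],"angular":[0,0,0],"claw":-0.5},{"slide":[-0.018,-0.004,0.148],"angular":[0,0,0],"claw":-0.5},{"slide":[-0.018,-0.004,0.148],"angular":[0,0,0],"claw":-0.5}]'
python3 -c "
from h import *
go(.638,-.1364,.0717,90)"
```

```text
time: 12.95
position: [0.6354, -0.1378, 0.0712]
tool_rot: [-2.218, -2.223, 0.006]
ft_force: [-10.3, -0.8, 16.1]
grip_width: 0.392
grip_force: 40.0
pos [ 0.6354 -0.1378  0.0712] xang 90.13 zax [-0.003 -0.002 -1.   ] slide [ 0.006  0.01  -0.002] ang [-0.006  0.004  0.004] w 0.392 gf 40.0 F [-10.3  -0.8  16.1] t 12.95
```

```bash

python3 -m inch '[{"slide":[0,0.004,-0.008],"angular":[0,0,0],"claw":-0.5},{"slide":[0,0.004,-0.008],"angular":[0,0,0],"claw":-0.5},{"slide":[0,0.004,-0.008],"angular":[0,0,0],"claw":-0.5}]'
python3 - <<'E'
from h import *
go(.638,-.1364,.0717,90)
w=cloud(img("scene")).reshape(-1,3)
l=w[(np.hypot(w[:,0]-.638,w[:,1]+.1364)<.1)&(w[:,2]>.042)&(w[:,2]<.06)]
print(len(l),l.min(0),l.max(0),(l.min(0)+l.max(0))/2, np.median(l,0))
E
```

```text
time: 13.25
position: [0.6379, -0.1374, 0.0712]
tool_rot: [2.219, 2.224, -0.0]
ft_force: [-3.2, -1.2, 6.2]
grip_width: 0.395
grip_force: 40.0
pos [ 0.6379 -0.1374  0.0712] xang 90.13 zax [ 0. -0. -1.] slide [ 0.004  0.001 -0.002] ang [0.    0.001 0.004] w 0.395 gf 40.0 F [-3.2 -1.2  6.2] t 13.25
1935 [ 0.55268582 -0.22198251  0.04396381] [ 0.72461916 -0.0530723   0.05995139] [ 0.63865249 -0.1375274   0.0519576 ] [ 0.66900399 -0.16302895  0.0518154 ]
```

```bash

python3 -m inch '[{"slide":[0,0,0],"angular":[0,0,0],"claw":0.4},{"slide":[0,0,0],"angular":[0,0,0],"claw":0.4},{"slide":[0,0,0],"angular":[0,0,0],"claw":0.4},{"slide":[0,0,-0.15],"angular":[0,0,0],"claw":0.4},{"slide":[0,0,-0.34],"angular":[0,0,0],"claw":0.4},{"slide":[0,0,-0.54],"angular":[0,0,0],"claw":0.4},{"slide":[0.1,-0.05,-0.72],"angular":[0,0,0],"claw":0.4},{"slide":[0.27,-0.13,-0.84],"angular":[0,0,0],"claw":0.4},{"slide":[0.45,-0.22,-0.84],"angular":[0,0,0],"claw":0.4},{"slide":[0.6,-0.3,-0.84],"angular":[0,0,0],"claw":0.4}]' >/dev/null
python3 -m inch '[{"slide":[0.13,-0.07,0],"angular":[0,0,0],"claw":0.4},{"slide":[0.25,-0.13,0],"angular":[0,0,0],"claw":0.4},{"slide":[0.25,-0.13,0],"angular":[0,0,0],"claw":0.4},{"slide":[0.25,-0.13,0],"angular":[0,0,0],"claw":0.4},{"slide":[0.25,-0.13,0],"angular":[0,0,0],"claw":0.4}]' >/dev/null
python3 - <<'E'
from h import *
go(.514,.172,.27,90)
d=img("wrist"); np.save("w2.npy",cloud(d)); t=img("top"); tw=cloud(t)
save(d,"w2.png"); save(t,"t2.png"); np.save("t2.npy",tw)
for c,W in(("wrist",np.load("w2.npy")),("top",tw)):
  for o in ctrl.outline_of("spoon",c)[:3]:
    p=W[o["mask"]]; p=p[~np.isnan(p[:,0])]; p=p[p[:,2]>.115]
    if len(p)<5: continue
    print(c,o["confidence"],np.round(o["bbox"]),len(p))
    for z in (.12,.14,.16,.18,.195):
        q=p[(p[:,2]>=z)&(p[:,2]<z+.02)]
        if len(q)>4: print(z,len(q),q.min(0).round(4),q.max(0).round(4),cv2.minAreaRect(q[:,:2].astype(np.float32)))
cv2.imwrite("pics/t2c.png",cv2.resize(t["color"][130:270,140:300,::-1],(640,560),interpolation=cv2.INTER_CUBIC))
w=tw.reshape(-1,3)
l=w[(np.hypot(w[:,0]-.638,w[:,1]+.1364)<.1)&(w[:,2]>.042)&(w[:,2]<.06)]
print("lid",len(l),(l.min(0)+l.max(0))/2, np.median(l,0))
E
```

```text
pos [0.5302 0.0737 0.2806] xang 90.05 zax [ 0. -0. -1.] slide [ 0.393 -0.065  0.042] ang [0.    0.001 0.002] w 0.697 gf 0.0 F [-0.4  0.5  1.1] t 14.8
wrist 0.97 [304.  88.  23.  45.] 635
0.12 30 [0.5084 0.1646 0.1202] [0.521  0.1762 0.1393] ((0.5165615081787109, 0.16878940165042877), (0.01619572378695011, 0.00598946213722229), 38.9233512878418)
0.14 41 [0.5079 0.1647 0.1406] [0.5212 0.1771 0.1599] ((0.5165804028511047, 0.16922752559185028), (0.01719484105706215, 0.006383300758898258), 39.38103103637695)
0.16 51 [0.5064 0.1646 0.1605] [0.5211 0.1772 0.1793] ((0.5158930420875549, 0.16908898949623108), (0.017687400802969933, 0.007708956487476826), 33.611331939697266)
0.18 67 [0.5056 0.1647 0.18  ] [0.5211 0.1771 0.1999] ((0.5154027938842773, 0.1690666824579239), (0.01791541278362274, 0.008040132001042366), 30.345104217529297)
0.195 454 [0.5056 0.1648 0.1954] [0.5208 0.1833 0.207 ] ((0.5131285190582275, 0.1741836816072464), (0.017904669046401978, 0.014030639082193375), 74.15648651123047)
lid 2643 [ 0.63869907 -0.13725143  0.05110491] [ 0.63545903 -0.13532339  0.05279335]
```

View pics/w2.png

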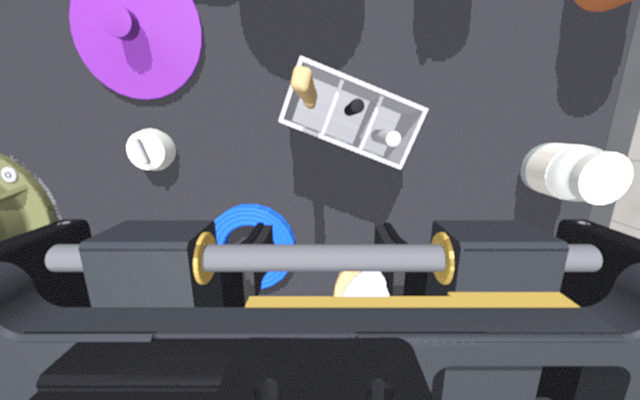

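View pics/t2c.png

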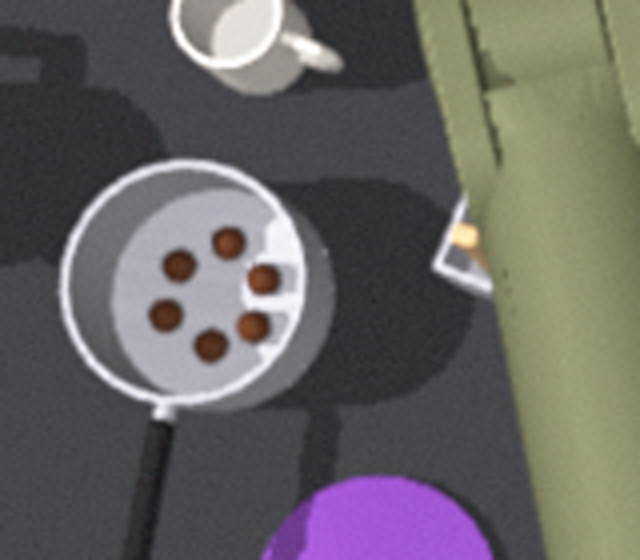

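w2 shows the spoon's handle top at (303,75), standing upright in the end cell. In t2c the six chestnuts lie in a ring, with one at (211,345) almost in line with the handle, whose root is at (163,405). Nothing has moved.

I'll move over the spoon and measure the pan rim and nuts at the same time.

```bash

python3 -m inch '[{"slide":[0.12,-0.02,0],"angular":[0,0,0.25],"claw":0.2},{"slide":[0.25,-0.04,0],"angular":[0,0,0.5],"claw":0.2},{"slide":[0.35,-0.06,0],"angular":[0,0,0.63],"claw":0.2},{"slide":[0.402,-0.068,0],"angular":[0,0,0.63],"claw":0.2},{"slide":[0.402,-0.068,0],"angular":[0,0,0.63],"claw":0.2},{"slide":[0.402,-0.068,0],"angular":[0,0,0.63],"claw":0.2}]' >/dev/null
python3 - <<'E'
from h import *
go(.5131,.1742,.152,71)
w=np.load("t2.npy"); t=cv2.imread("pics/t2.png")[...,::-1].astype(int)
def fit(p):
    A=np.c_[2*p[:,:2],np.ones(len(p))]; s=np.linalg.lstsq(A,(p[:,:2]**2).sum(1),rcond=None)[0]; return s[:2],np.sqrt(s[2]+s[0]**2+s[1]**2)
f=w.reshape(-1,3); c=f.reshape(-1,3)
r=np.hypot(f[:,0]-.4995,f[:,1]-.3815)
p=f[(r<.095)&(r>.065)&(f[:,2]>.088)&(f[:,2]<.102)]
cc,R0=fit(p)
for _ in range(3):
    e=np.abs(np.hypot(*(p[:,:2]-cc).T)-R0); p=p[e<.006]; cc,R0=fit(p)
print("rim",len(p),cc,R0,np.median(p[:,2]))
m=((t[...,0]-t[...,2])>40)&(np.hypot(w[...,0]-cc[0],w[...,1]-cc[1])<.075)&(w[...,2]<.06)
n,lab,st,_=cv2.connectedComponentsWithStats(m.astype(np.uint8))
for i in range(1,n):
    if st[i,4]>8:
        q=np.median(w[lab==i],0); d=q[:2]-cc; print(st[i,4],q.round(4),"r",np.hypot(*d).round(4),"az",np.degrees(np.arctan2(d[1],d[0])).round(1))
h=f[(f[:,2]>.075)&(f[:,2]<.11)&(f[:,0]>.28)&(f[:,0]<.41)&(np.abs(f[:,1]-.39)<.05)]
d=np.median(h,0)[:2]-cc; print("handle",len(h),np.degrees(np.arctan2(d[1],d[0])))
E
```

```text
pos [0.513  0.1739 0.2805] xang 71.23 zax [-0.    -0.001 -1.   ] slide [ 0.002 -0.     0.514] ang [0.    0.002 0.008] w 0.603 gf 0.0 F [ 0.7  0.2 -0.1] t 15.6
rim 407 [0.49652692 0.37970737] 0.08008249648799613 0.09377405480783896
32 [0.5309 0.372  0.0235] r 0.0352 az -12.7
29 [0.5151 0.4064 0.0229] r 0.0325 az 55.2
38 [0.5053 0.3471 0.024 ] r 0.0338 az -74.9
30 [0.4793 0.4137 0.0233] r 0.0382 az 116.9
36 [0.4722 0.3524 0.0221] r 0.0366 az -131.7
32 [0.4582 0.3811 0.0234] r 0.0384 az 177.9
handle 287 172.57596251788172
```

```bash

python3 -m inch '[{"slide":[0.002,0,0.15],"angular":[0,0,0.008],"claw":0.2},{"slide":[0.002,0,0.3],"angular":[0,0,0.008],"claw":0.2},{"slide":[0.002,0,0.43],"angular":[0,0,0.008],"claw":0.2},{"slide":[0.002,0,0.514],"angular":[0,0,0.008],"claw":0.2},{"slide":[0.002,0,0.514],"angular":[0,0,0.008],"claw":0.2},{"slide":[0.002,0,0.514],"angular":[0,0,0.008],"claw":0.2},{"slide":[0.002,0,0.514],"angular":[0,0,0.008],"claw":-0.9},{"slide":[0.002,0,0.514],"angular":[0,0,0.008],"claw":-0.9},{"slide":[0.002,0,0.514],"angular":[0,0,0.008],"claw":-0.9},{"slide":[0.002,0,0.514],"angular":[0,0,0.008],"claw":-0.9}]' 50
python3 -m inch '[{"slide":[0,0,0],"angular":[0,0,0],"claw":-0.9},{"slide":[0,0,0],"angular":[0,0,0],"claw":-0.9}]' >/dev/null
python3 - <<'E'
from h import *
go(.5131,.1742,.152,71)
f=cloud(img("scene")).reshape(-1,3)
def fit(p):
    A=np.c_[2*p[:,:2],np.ones(len(p))]; s=np.linalg.lstsq(A,(p[:,:2]**2).sum(1),rcond=None)[0]; return s[:2],np.sqrt(s[2]+s[0]**2+s[1]**2)
r=np.hypot(f[:,0]-.4975,f[:,1]-.3805)
p=f[(r<.09)&(r>.07)&(f[:,2]>.089)&(f[:,2]<.1)]
for _ in range(5):
    cc,R0=fit(p); e=np.abs(np.hypot(*(p[:,:2]-cc).T)-R0); p=p[e<.005]
print("rim",len(p),cc,R0,np.median(p[:,2]))
E
```

```text
time: 16.6
position: [0.513, 0.1759, 0.1529]
tool_rot: [2.557, 1.824, 0.001]
ft_force: [0.3, -1.0, -0.2]
grip_width: 0.322
grip_force: 0.0
pos [0.5127 0.1759 0.1524] xang 71.01 zax [ 0. -0. -1.] slide [-0.006  0.004  0.002] ang [0. 0. 0.] w 0.152 gf 50.0 F [-1.   0.4  1.8] t 16.8
rim 276 [0.49818951 0.37926729] 0.08004670135956986 0.09292320073625326
```

```bash

python3 -m inch '[{"slide":[0,0,-0.1],"angular":[0,0,0],"claw":-0.9},{"slide":[0,0,-0.25],"angular":[0,0,0],"claw":-0.9},{"slide":[0,0,-0.42],"angular":[0,0,0],"claw":-0.9},{"slide":[0,0,-0.6],"angular":[0,0,0],"claw":-0.9},{"slide":[0.05,-0.04,-0.64],"angular":[0,0,-0.1],"claw":-0.9},{"slide":[0.18,-0.14,-0.64],"angular":[0,0,-0.3],"claw":-0.9},{"slide":[0.32,-0.25,-0.64],"angular":[0,0,-0.5],"claw":-0.9},{"slide":[0.45,-0.36,-0.64],"angular":[0,0,-0.63],"claw":-0.9},{"slide":[0.58,-0.46,-0.64],"angular":[0,0,-0.63],"claw":-0.9},{"slide":[0.7,-0.558,-0.64],"angular":[0,0,-0.63],"claw":-0.9}]' >/dev/null
python3 -m inch '[{"slide":[0,0,0],"angular":[0,0,0],"claw":-0.9},{"slide":[0,0,0],"angular":[0,0,0],"claw":-0.9},{"slide":[0,0,0],"angular":[0,0,0],"claw":-0.9}]' >/dev/null
python3 - <<'E'
from h import *
go(.4379,.3868,.25,90)
s=ctrl.get_state()["position"]
for c in ("scene","top"):
    d=img(c); f=cloud(d).reshape(-1,3); 
    m=(np.hypot(f[:,0]-s[0],f[:,1]-s[1])<.05)&(f[:,2]>.12)&(f[:,2]<.29); p=f[m]
    if len(p)<10: print(c,len(p)); continue
    print(c,len(p),"zmin",np.percentile(p[:,2],1))
    for z in (.15,.18,.21,.24,.27):
        q=p[(p[:,2]>z)&(p[:,2]<z+.03)]; 
        if len(q)>4: print(z,len(q),np.median(q,0).round(4),q.min(0).round(3),q.max(0).round(3))
E
```

```text
pos [0.4384 0.3856 0.3116] xang 89.83 zax [-0.    -0.001 -1.   ] slide [ 0.005 -0.002  0.246] ang [-0.001  0.003 -0.006] w 0.155 gf 50.0 F [ 0.2 -0.1 -0.1] t 18.15
scene 279 zmin 0.16530526516405553
0.15 31 [0.4436 0.3785 0.172 ] [0.436 0.37  0.164] [0.447 0.394 0.179]
0.18 72 [0.4443 0.3757 0.1948] [0.431 0.37  0.18 ] [0.449 0.398 0.21 ]
0.21 69 [0.4438 0.3786 0.2228] [0.432 0.37  0.21 ] [0.449 0.392 0.24 ]
0.24 63 [0.4435 0.3785 0.2554] [0.431 0.373 0.24 ] [0.449 0.394 0.269]
0.27 44 [0.4436 0.3792 0.2793] [0.433 0.372 0.27 ] [0.448 0.394 0.288]
top 121 zmin 0.17032373006421828
0.15 13 [0.4344 0.3722 0.1733] [0.432 0.37  0.168] [0.442 0.387 0.18 ]
0.18 25 [0.4359 0.3719 0.1973] [0.432 0.369 0.181] [0.445 0.389 0.209]
0.21 35 [0.4375 0.3738 0.2227] [0.432 0.371 0.21 ] [0.446 0.387 0.24 ]
0.24 28 [0.4374 0.3748 0.2556] [0.432 0.373 0.24 ] [0.446 0.387 0.27 ]
0.27 20 [0.4382 0.3746 0.2801] [0.433 0.373 0.271] [0.446 0.379 0.289]
```

```bash

python3 -m inch '[{"slide":[0.018,-0.014,0.1],"angular":[0,0,0],"claw":-0.9},{"slide":[0.018,-0.014,0.2],"angular":[0,0,0],"claw":-0.9},{"slide":[0.018,-0.014,0.2],"angular":[0,0,0],"claw":-0.9},{"slide":[0.018,-0.014,0.2],"angular":[0,0,0],"claw":-0.9}]' >/dev/null
python3 - <<'E'
from h import *
go(.435,.390,.158,90)
d=img("scene"); save(d,"s3.png")
a=d["color"][120:230,380:530,::-1]; cv2.imwrite("pics/s3c.png",cv2.resize(a,(750,550),interpolation=cv2.INTER_CUBIC))
E
```

```text
pos [0.435  0.3902 0.2626] xang 89.79 zax [-0.    -0.001 -1.   ] slide [-0.001  0.     0.418] ang [-0.     0.001 -0.007] w 0.157 gf 50.0 F [-0.5 -0.2 -0.5] t 18.65
```

View pics/s3c.png

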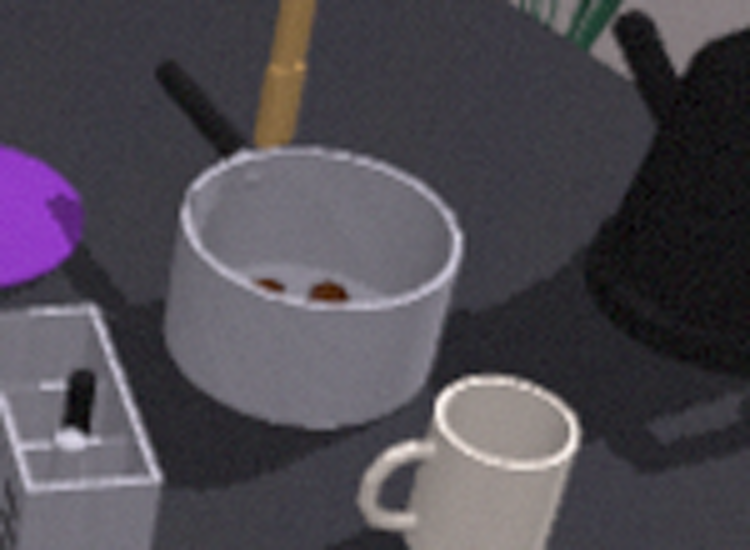

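s3c shows the upright spoon's foot at (272,140), just above the rim next to the handle root. The pan is undisturbed, so I'll lower it.

```bash

python3 -m inch '[{"slide":[0,0,0.08],"angular":[0,0,0],"claw":-0.9},{"slide":[0,0,0.16],"angular":[0,0,0],"claw":-0.9},{"slide":[0,0,0.24],"angular":[0,0,0],"claw":-0.9},{"slide":[0,0,0.3],"angular":[0,0,0],"claw":-0.9},{"slide":[0,0,0.32],"angular":[0,0,0],"claw":-0.9},{"slide":[0,0,0.32],"angular":[0,0,0],"claw":-0.9}]'
python3 -m inch '[{"slide":[0,0,0.05],"angular":[0,0,0],"claw":-0.9},{"slide":[0,0,0.09],"angular":[0,0,0],"claw":-0.9},{"slide":[0,0,0.098],"angular":[0,0,0],"claw":-0.9},{"slide":[0,0,0.098],"angular":[0,0,0],"claw":-0.9},{"slide":[0,0,0.098],"angular":[0,0,0],"claw":-0.9}]'
python3 - <<'E'
from h import *
# circle plan: spoon centre on r=.039 about pan centre, TCP = spoon - (.0015,-.003)
c=np.array([.4975,.3795])-[.0015,-.003]
s=ctrl.get_state()["position"][:2]
go(*(c+.039*np.array([np.cos(np.radians(173)),np.sin(np.radians(173))])),.158,90)
for a0 in range(173,173-360,-90):
    o=c+.039*np.array([np.cos(np.radians(a0)),np.sin(np.radians(a0))])
    print(a0,[[round(float(v),3) for v in ((c+.039*np.array([np.cos(np.radians(a)),np.sin(np.radians(a))])-o)/.25)[::-1]] for a in range(a0-10,a0-91,-10)])
E
```

```text
time: 19.3
position: [0.4344, 0.3912, 0.1824]
tool_rot: [-2.224, -2.219, 0.0]
ft_force: [0.7, 0.6, -0.6]
grip_width: 0.154
grip_force: 50.0
time: 19.8
position: [0.4343, 0.3914, 0.158]
tool_rot: [-2.223, -2.22, -0.0]
ft_force: [0.4, 0.6, -1.2]
grip_width: 0.159
grip_force: 50.0
pos [0.4343 0.3914 0.158 ] xang 89.91 zax [ 0.  0. -1.] slide [-0.017  0.092 -0.   ] ang [ 0.    -0.    -0.003] w 0.159 gf 50.0 F [ 0.4  0.6 -1.2] t 19.8
173 [[0.027, 0.006], [0.052, 0.016], [0.075, 0.03], [0.095, 0.048], [0.112, 0.07], [0.125, 0.094], [0.133, 0.12], [0.137, 0.147], [0.136, 0.174]]
83 [[-0.006, 0.027], [-0.016, 0.052], [-0.03, 0.075], [-0.048, 0.095], [-0.07, 0.112], [-0.094, 0.125], [-0.12, 0.133], [-0.147, 0.137], [-0.174, 0.136]]
-7 [[-0.027, -0.006], [-0.052, -0.016], [-0.075, -0.03], [-0.095, -0.048], [-0.112, -0.07], [-0.125, -0.094], [-0.133, -0.12], [-0.137, -0.147], [-0.136, -0.174]]
-97 [[0.006, -0.027], [0.016, -0.052], [0.03, -0.075], [0.048, -0.095], [0.07, -0.112], [0.094, -0.125], [0.12, -0.133], [0.147, -0.137], [0.174, -0.136]]
```

```bash

python3 -m inch '[{"slide":[-0.003,0.018,0],"angular":[0,0,0],"claw":-0.9},{"slide":[-0.007,0.036,0],"angular":[0,0,0],"claw":-0.9},{"slide":[-0.01,0.055,0],"angular":[0,0,0],"claw":-0.9},{"slide":[-0.014,0.074,0],"angular":[0,0,0],"claw":-0.9},{"slide":[-0.017,0.092,0],"angular":[0,0,0],"claw":-0.9},{"slide":[-0.017,0.092,0],"angular":[0,0,0],"claw":-0.9}]'
python3 -c "
from h import *
go(.4573,.3873,.158,90)"
```

```text
time: 20.4
position: [0.4583, 0.3865, 0.1576]
tool_rot: [2.225, 2.218, 0.0]
ft_force: [0.1, 0.5, -1.2]
grip_width: 0.157
grip_force: 50.0
pos [0.4583 0.3865 0.1576] xang 89.83 zax [ 0. -0. -1.] slide [ 0.003 -0.004 -0.001] ang [ 0.     0.    -0.006] w 0.157 gf 50.0 F [ 0.1  0.5 -1.2] t 20.4
```

```bash

python3 -m inch '[{"slide":[0.027,0.006,0],"angular":[0,0,0],"claw":-0.9},{"slide":[0.052,0.016,0],"angular":[0,0,0],"claw":-0.9},{"slide":[0.075,0.03,0],"angular":[0,0,0],"claw":-0.9},{"slide":[0.095,0.048,0],"angular":[0,0,0],"claw":-0.9},{"slide":[0.112,0.07,0],"angular":[0,0,0],"claw":-0.9},{"slide":[0.125,0.094,0],"angular":[0,0,0],"claw":-0.9},{"slide":[0.133,0.12,0],"angular":[0,0,0],"claw":-0.9},{"slide":[0.137,0.147,0],"angular":[0,0,0],"claw":-0.9},{"slide":[0.136,0.174,0],"angular":[0,0,0],"claw":-0.9}]'
python3 - <<'E'
from h import *
a=np.radians(83); go(.496+.039*np.cos(a),.3825+.039*np.sin(a),.158,90)
f=cloud(img("top")).reshape(-1,3)
r=np.hypot(f[:,0]-.4975,f[:,1]-.3795); p=f[(r<.095)&(r>.065)&(f[:,2]>.088)&(f[:,2]<.102)]
for _ in range(5):
    A=np.c_[2*p[:,:2],np.ones(len(p))]; s=np.linalg.lstsq(A,(p[:,:2]**2).sum(1),rcond=None)[0]; R0=np.sqrt(s[2]+s[0]**2+s[1]**2)
    p=p[np.abs(np.hypot(*(p[:,:2]-s[:2]).T)-R0)<.005]
print("rim",len(p),s[:2],R0)
E
```

```text
time: 21.3
position: [0.5015, 0.4209, 0.1577]
tool_rot: [2.224, 2.219, -0.0]
ft_force: [-0.3, 0.2, -0.7]
grip_width: 0.159
grip_force: 50.0
pos [0.5015 0.4209 0.1577] xang 89.89 zax [-0. -0. -1.] slide [ 0.001 -0.003 -0.001] ang [-0.     0.    -0.004] w 0.159 gf 50.0 F [-0.3  0.2 -0.7] t 21.3
rim 173 [0.49693724 0.37925966] 0.079547229303121
```

```bash

python3 -m inch '[{"slide":[-0.006,0.025,0],"angular":[0,0,0],"claw":-0.9},{"slide":[-0.016,0.05,0],"angular":[0,0,0],"claw":-0.9},{"slide":[-0.03,0.073,0],"angular":[0,0,0],"claw":-0.9},{"slide":[-0.048,0.093,0],"angular":[0,0,0],"claw":-0.9},{"slide":[-0.07,0.11,0],"angular":[0,0,0],"claw":-0.9},{"slide":[-0.094,0.123,0],"angular":[0,0,0],"claw":-0.9},{"slide":[-0.12,0.131,0],"angular":[0,0,0],"claw":-0.9},{"slide":[-0.147,0.135,0],"angular":[0,0,0],"claw":-0.9},{"slide":[-0.174,0.134,0],"angular":[0,0,0],"claw":-0.9}]'
python3 -m inch '[{"slide":[-0.027,-0.006,0],"angular":[0,0,0],"claw":-0.9},{"slide":[-0.052,-0.016,0],"angular":[0,0,0],"claw":-0.9},{"slide":[-0.075,-0.03,0],"angular":[0,0,0],"claw":-0.9},{"slide":[-0.095,-0.048,0],"angular":[0,0,0],"claw":-0.9},{"slide":[-0.112,-0.07,0],"angular":[0,0,0],"claw":-0.9},{"slide":[-0.125,-0.094,0],"angular":[0,0,0],"claw":-0.9},{"slide":[-0.133,-0.12,0],"angular":[0,0,0],"claw":-0.9},{"slide":[-0.137,-0.147,0],"angular":[0,0,0],"claw":-0.9},{"slide":[-0.136,-0.174,0],"angular":[0,0,0],"claw":-0.9}]'
python3 - <<'E'
from h import *
a=np.radians(-97); go(.496+.039*np.cos(a),.3825+.039*np.sin(a),.158,90)
d=img("top");f=cloud(d).reshape(-1,3); save(d,"t4.png")
r=np.hypot(f[:,0]-.4975,f[:,1]-.3795); p=f[(r<.095)&(r>.065)&(f[:,2]>.088)&(f[:,2]<.102)]
for _ in range(5):
    A=np.c_[2*p[:,:2],np.ones(len(p))]; s=np.linalg.lstsq(A,(p[:,:2]**2).sum(1),rcond=None)[0]; R0=np.sqrt(s[2]+s[0]**2+s[1]**2)
    p=p[np.abs(np.hypot(*(p[:,:2]-s[:2]).T)-R0)<.005]
print("rim",len(p),s[:2],R0)
E
```

```text
time: 22.25
position: [0.5343, 0.3766, 0.1578]
tool_rot: [2.224, 2.219, -0.0]
ft_force: [-0.6, 0.0, -0.4]
grip_width: 0.158
grip_force: 50.0
time: 23.15
position: [0.4902, 0.343, 0.1578]
tool_rot: [2.223, 2.219, -0.0]
ft_force: [-0.1, 0.0, 0.0]
grip_width: 0.155
grip_force: 50.0
pos [0.4902 0.343  0.1578] xang 89.89 zax [ 0.    -0.001 -1.   ] slide [ 0.003  0.004 -0.001] ang [ 0.001  0.001 -0.004] w 0.155 gf 50.0 F [-0.1  0.   0. ] t 23.15
rim 122 [0.49671172 0.37928595] 0.07970330769670823
```

Tracking is within 1 mm and the pan has not moved. I'll finish round one and start round two.

```bash

python3 -m inch '[{"slide":[0.006,-0.025,0],"angular":[0,0,0],"claw":-0.9},{"slide":[0.016,-0.05,0],"angular":[0,0,0],"claw":-0.9},{"slide":[0.03,-0.073,0],"angular":[0,0,0],"claw":-0.9},{"slide":[0.049,-0.092,0],"angular":[0,0,0],"claw":-0.9},{"slide":[0.072,-0.109,0],"angular":[0,0,0],"claw":-0.9},{"slide":[0.096,-0.122,0],"angular":[0,0,0],"claw":-0.9},{"slide":[0.122,-0.13,0],"angular":[0,0,0],"claw":-0.9},{"slide":[0.149,-0.133,0],"angular":[0,0,0],"claw":-0.9},{"slide":[0.176,-0.132,0],"angular":[0,0,0],"claw":-0.9}]'
python3 -m inch '[{"slide":[0.027,0.006,0],"angular":[0,0,0],"claw":-0.9},{"slide":[0.052,0.016,0],"angular":[0,0,0],"claw":-0.9},{"slide":[0.075,0.03,0],"angular":[0,0,0],"claw":-0.9},{"slide":[0.095,0.048,0],"angular":[0,0,0],"claw":-0.9},{"slide":[0.112,0.07,0],"angular":[0,0,0],"claw":-0.9},{"slide":[0.125,0.094,0],"angular":[0,0,0],"claw":-0.9},{"slide":[0.133,0.12,0],"angular":[0,0,0],"claw":-0.9},{"slide":[0.137,0.147,0],"angular":[0,0,0],"claw":-0.9},{"slide":[0.136,0.174,0],"angular":[0,0,0],"claw":-0.9}]'
python3 -c "
from h import *
a=np.radians(83); go(.496+.039*np.cos(a),.3825+.039*np.sin(a),.158,90)"
```

```text
time: 24.1
position: [0.4576, 0.3882, 0.1577]
tool_rot: [-2.223, -2.22, 0.0]
ft_force: [0.1, 0.3, -0.6]
grip_width: 0.152
grip_force: 50.0
time: 25.0
position: [0.502, 0.4213, 0.1577]
tool_rot: [2.223, 2.219, -0.0]
ft_force: [-0.6, 0.3, -0.1]
grip_width: 0.156
grip_force: 50.0
pos [0.502  0.4213 0.1577] xang 89.89 zax [-0. -0. -1.] slide [-0.001 -0.005 -0.001] ang [-0.     0.    -0.004] w 0.156 gf 50.0 F [-0.6  0.3 -0.1] t 25.0
```

```bash

python3 -m inch '[{"slide":[-0.006,0.025,0],"angular":[0,0,0],"claw":-0.9},{"slide":[-0.016,0.05,0],"angular":[0,0,0],"claw":-0.9},{"slide":[-0.03,0.073,0],"angular":[0,0,0],"claw":-0.9},{"slide":[-0.048,0.093,0],"angular":[0,0,0],"claw":-0.9},{"slide":[-0.07,0.11,0],"angular":[0,0,0],"claw":-0.9},{"slide":[-0.094,0.122,0],"angular":[0,0,0],"claw":-0.9},{"slide":[-0.12,0.13,0],"angular":[0,0,0],"claw":-0.9},{"slide":[-0.147,0.133,0],"angular":[0,0,0],"claw":-0.9},{"slide":[-0.174,0.132,0],"angular":[0,0,0],"claw":-0.9}]'
python3 -m inch '[{"slide":[-0.027,-0.006,0],"angular":[0,0,0],"claw":-0.9},{"slide":[-0.052,-0.016,0],"angular":[0,0,0],"claw":-0.9},{"slide":[-0.075,-0.03,0],"angular":[0,0,0],"claw":-0.9},{"slide":[-0.095,-0.048,0],"angular":[0,0,0],"claw":-0.9},{"slide":[-0.112,-0.07,0],"angular":[0,0,0],"claw":-0.9},{"slide":[-0.125,-0.094,0],"angular":[0,0,0],"claw":-0.9},{"slide":[-0.133,-0.12,0],"angular":[0,0,0],"claw":-0.9},{"slide":[-0.137,-0.147,0],"angular":[0,0,0],"claw":-0.9},{"slide":[-0.136,-0.174,0],"angular":[0,0,0],"claw":-0.9}]'
python3 -m inch '[{"slide":[0.006,-0.025,0],"angular":[0,0,0],"claw":-0.9},{"slide":[0.016,-0.05,0],"angular":[0,0,0],"claw":-0.9},{"slide":[0.03,-0.073,0],"angular":[0,0,0],"claw":-0.9},{"slide":[0.049,-0.092,0],"angular":[0,0,0],"claw":-0.9},{"slide":[0.072,-0.109,0],"angular":[0,0,0],"claw":-0.9},{"slide":[0.096,-0.122,0],"angular":[0,0,0],"claw":-0.9},{"slide":[0.122,-0.13,0],"angular":[0,0,0],"claw":-0.9},{"slide":[0.149,-0.133,0],"angular":[0,0,0],"claw":-0.9},{"slide":[0.176,-0.132,0],"angular":[0,0,0],"claw":-0.9},{"slide":[0.19,-0.13,0],"angular":[0,0,0],"claw":-0.9}]'
python3 - <<'E'
from h import *
a=np.radians(168); go(.496+.039*np.cos(a),.3825+.039*np.sin(a),.154,90)
d=img("top");save(d,"t5.png"); w=cloud(d); t=d["color"].astype(int); cc=np.array([.497,.3795])
m=((t[...,0]-t[...,2])>40)&(np.hypot(w[...,0]-cc[0],w[...,1]-cc[1])<.08)&(w[...,2]<.06)
n,lab,st,_=cv2.connectedComponentsWithStats(m.astype(np.uint8))
for i in range(1,n):
    if st[i,4]>8:
        q=np.median(w[lab==i],0); e=q[:2]-cc; print(st[i,4],q.round(4),"r",np.hypot(*e).round(4),"az",np.degrees(np.arctan2(e[1],e[0])).round(1))
cv2.imwrite("pics/t5c.png",cv2.resize(d["color"][140:260,140:260,::-1],(560,560),interpolation=cv2.INTER_CUBIC))
E
```

```text
time: 25.9
position: [0.5342, 0.3771, 0.1577]
tool_rot: [2.223, 2.219, -0.0]
ft_force: [-0.3, -0.2, 0.1]
grip_width: 0.156
grip_force: 50.0
time: 26.8
position: [0.4901, 0.3435, 0.1577]
tool_rot: [2.223, 2.219, -0.001]
ft_force: [0.1, -0.1, -0.6]
grip_width: 0.162
grip_force: 50.0
time: 27.8
position: [0.4581, 0.3924, 0.1577]
tool_rot: [-2.222, -2.22, -0.0]
ft_force: [-0.5, 0.2, -0.5]
grip_width: 0.162
grip_force: 50.0
pos [0.4581 0.3924 0.1577] xang 89.93 zax [-0.  0. -1.] slide [-0.007 -0.001  0.015] ang [-0.    -0.001 -0.002] w 0.162 gf 50.0 F [-0.5  0.2 -0.5] t 27.8
28 [0.5518 0.3895 0.0225] r 0.0557 az 10.4
23 [0.5437 0.4166 0.0241] r 0.0597 az 38.5
30 [0.4825 0.386  0.0231] r 0.0159 az 156.0
14 [0.4536 0.3799 0.0396] r 0.0434 az 179.4
13 [0.4387 0.368  0.0237] r 0.0594 az -168.9
```

View pics/t5c.png

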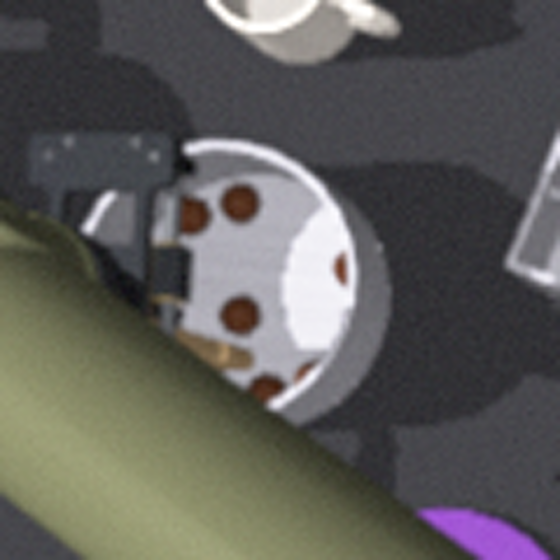

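t5c shows all six chestnuts inside the pan, at (195,215), (240,203), (240,315), (342,268), (265,388) and (305,375). The spoon at (215,350) is back beside the handle. Next I'll lower it onto the pan floor until it just touches.

```bash

python3 -m inch '[{"slide":[0,0,0.006],"angular":[0,0,0],"claw":-0.9},{"slide":[0,0,0.012],"angular":[0,0,0],"claw":-0.9},{"slide":[0,0,0.012],"angular":[0,0,0],"claw":-0.9}]'
python3 -m inch '[{"slide":[0,0,0.004],"angular":[0,0,0],"claw":-0.9},{"slide":[0,0,0.004],"angular":[0,0,0],"claw":-0.9}]'
```

```text
time: 28.15
position: [0.4584, 0.3911, 0.1546]
tool_rot: [2.224, 2.219, -0.0]
ft_force: [-0.3, -0.9, -0.9]
grip_width: 0.153
grip_force: 50.0
time: 28.35
position: [0.4584, 0.3913, 0.1544]
tool_rot: [2.223, 2.219, 0.0]
ft_force: [-0.9, -1.5, 4.4]
grip_width: 0.159
grip_force: 50.0
```

```bash

python3 -m inch '[{"slide":[0,0,0],"angular":[0,0,0],"claw":-0.9},{"slide":[0,0,0],"angular":[0,0,0],"claw":-0.9},{"slide":[0,0,-0.002],"angular":[0,0,0],"claw":-0.9}]' 4
python3 -m inch '[{"slide":[0,0,0],"angular":[0,0,0],"claw":-0.64},{"slide":[0,0,0],"angular":[0,0,0],"claw":-0.6},{"slide":[0,0,0],"angular":[0,0,0],"claw":-0.55},{"slide":[0,0,0],"angular":[0,0,0],"claw":-0.5},{"slide":[0,0,0],"angular":[0,0,0],"claw":-0.5},{"slide":[0,0,0],"angular":[0,0,0],"claw":-0.5},{"slide":[0,0,0],"angular":[0,0,0],"claw":-0.5}]'
python3 - <<'E'
from h import *
go(.458,.391,.154,90)
for c in("scene","top"):
    f=cloud(img(c)).reshape(-1,3)
    p=f[(np.hypot(f[:,0]-.46,f[:,1]-.388)<.03)&(f[:,2]>.1)&(f[:,2]<.14)]
    for z in(.1,.11,.12,.13):
        q=p[(p[:,2]>z)&(p[:,2]<z+.01)]
        if len(q)>3: print(c,z,len(q),np.median(q,0).round(4),q.min(0).round(3),q.max(0).round(3))
E
```

```text
time: 28.65
position: [0.4584, 0.3916, 0.1543]
tool_rot: [2.223, 2.219, 0.001]
ft_force: [0.2, 0.3, 0.4]
grip_width: 0.16
grip_force: 4.0
time: 29.35
position: [0.4583, 0.3915, 0.1543]
tool_rot: [2.223, 2.219, 0.0]
ft_force: [-0.5, -0.3, 0.0]
grip_width: 0.25
grip_force: 0.0
pos [0.4583 0.3915 0.1543] xang 89.9 zax [ 0. -0. -1.] slide [-0.002 -0.001  0.001] ang [ 0.     0.    -0.003] w 0.25 gf 0.0 F [-0.5 -0.3  0. ] t 29.35
scene 0.1 15 [0.4646 0.3849 0.104 ] [0.455 0.379 0.101] [0.467 0.396 0.108]
scene 0.11 19 [0.4649 0.3833 0.1146] [0.454 0.379 0.11 ] [0.468 0.397 0.12 ]
scene 0.12 21 [0.4632 0.3836 0.1246] [0.455 0.379 0.12 ] [0.469 0.395 0.13 ]
scene 0.13 11 [0.4605 0.3834 0.135 ] [0.452 0.379 0.13 ] [0.467 0.389 0.139]
top 0.1 7 [0.4566 0.3807 0.1038] [0.453 0.378 0.102] [0.465 0.382 0.109]
top 0.11 5 [0.4581 0.3799 0.1152] [0.455 0.38  0.11 ] [0.463 0.381 0.118]
top 0.12 4 [0.4612 0.3801 0.1245] [0.457 0.379 0.12 ] [0.465 0.383 0.128]
top 0.13 5 [0.4587 0.3806 0.1361] [0.456 0.379 0.13 ] [0.464 0.381 0.139]
```

```bash

python3 -m inch '[{"slide":[0,0.004,0],"angular":[0,0,0],"claw":-0.2},{"slide":[0,0.008,0],"angular":[0,0,0],"claw":0.2},{"slide":[0,0.008,0],"angular":[0,0,0],"claw":0.4},{"slide":[0,0.008,0],"angular":[0,0,0],"claw":0.4},{"slide":[0,0.008,-0.05],"angular":[0,0,0],"claw":0.4},{"slide":[0,0.008,-0.15],"angular":[0,0,0],"claw":0.4},{"slide":[0,0.008,-0.3],"angular":[0,0,0],"claw":0.4},{"slide":[0,0.008,-0.45],"angular":[0,0,0],"claw":0.4},{"slide":[0,0.008,-0.6],"angular":[0,0,0],"claw":0.4},{"slide":[0,0.008,-0.6],"angular":[0,0,0],"claw":0.4}]'
python3 - <<'E'
from h import *
go(.458,.391,.3,90)
d=img("scene"); save(d,"s6.png")
f=cloud(d).reshape(-1,3)
p=f[(np.hypot(f[:,0]-.46,f[:,1]-.388)<.06)&(f[:,2]>.1)&(f[:,2]<.22)]
for z in(.1,.13,.16,.19):
    q=p[(p[:,2]>z)&(p[:,2]<z+.03)]
    if len(q)>3: print(z,len(q),np.median(q,0).round(4))
cv2.imwrite("pics/s6v.png",cv2.resize(d["color"][110:330,170:530,::-1],(800,489),interpolation=cv2.INTER_CUBIC))
E
```

```text
time: 30.45
position: [0.4614, 0.394, 0.3111]
tool_rot: [2.222, 2.219, 0.016]
ft_force: [-0.2, 0.4, -0.7]
grip_width: 0.697
grip_force: 0.0
pos [0.4614 0.394  0.3111] xang 89.92 zax [ 0.008  0.007 -1.   ] slide [-0.012 -0.014  0.044] ang [ 0.015 -0.012 -0.003] w 0.697 gf 0.0 F [-0.2  0.4 -0.7] t 30.45
0.1 52 [0.4636 0.3841 0.1151]
0.13 59 [0.4638 0.3849 0.1455]
0.16 54 [0.4641 0.383  0.1742]
0.19 41 [0.4626 0.3849 0.1988]
```

View pics/s6v.png

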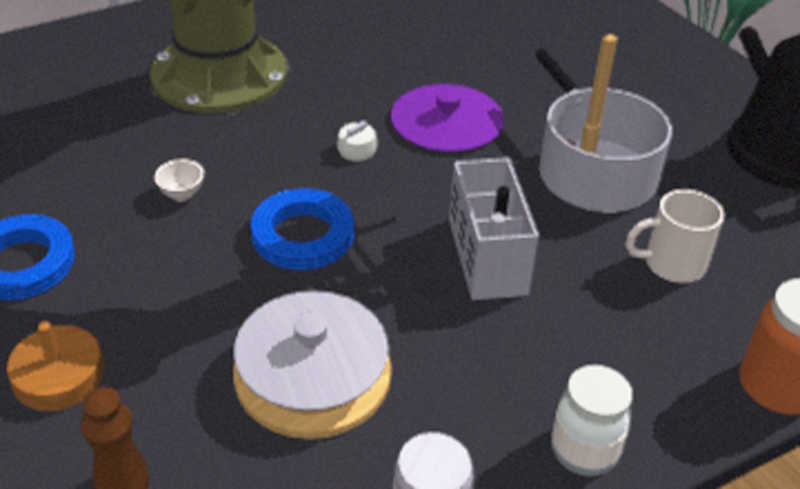

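s6v shows the spoon standing upright in the pan at (598,95). The lid sits level and knob up on the ring and board at (311,350), and everything else is where it was. Handing in.

```bash
python3 -m inch '[{"slide":[0,0,0],"angular":[0,0,0],"claw":0.4},{"slide":[0,0,0],"angular":[0,0,0],"claw":0.4},{"slide":[0,0,0],"angular":[0,0,0],"claw":0.4}]' >/dev/null
python3 -c "
from bench import ctrl
print(ctrl.close_job())"
```

```text
the job is handed in; nothing more can be done
None
```

I handed the job in at about 31 s: the ring is on the board with the lid centred on it, knob up, both stirring rounds are done, and the spoon stands upright beside the handle; all six chestnuts were in the pan when last checked just before release, and nothing else had visibly moved.

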